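# Unclamp the phone with the jig's key and hold it level above the jig

## Task

The phone with its freshly bonded screen is still clamped in the holding jig on the cutting mat. Take the T-bar key from the wooden key block, push it fully down into the jig's square socket and turn it anticlockwise to its stop, so that both hooked jaws slide clear; let go of the key and leave it in the socket. Then grip the phone by its long sides, lift it straight up, keeping it level all the way, and finish still holding it in the gripper, level and still, about 10 cm above its place in the jig, so that the rubber pads under it can be wiped; leave the other key, the glue bottle and the tin where they are.

Things in the scene. Friction and masses are not known exactly. Their poses are not given: they have to be found in the camera images.
- phone: Black phone, 69 mm wide (x), 144 mm long (y), 8 mm thick, about 0.16 kg, screen up in the jig. Origin: centre of its underside, z up. At mid-length its long sides stand free (the jig's beam below is only 46 mm wide), so fingers can pass down beside them; at the ends the closed jaws' lips reach 6 mm over its top.
- jig: Holding jig, fixed on the grey pad (8 mm over the desk). Aluminium beam 46 mm wide, 262 mm long (y); two rubber-topped rests 24 mm high; a hooked steel jaw, 40 mm high, at each end of the phone; at the +y end (robot's left) a grey housing, 52 x 48 x 30 mm, with the key socket at y = 128 mm. Turning it slides both jaws 12.5 mm outwards. Origin: underside of the jig below the phone's middle, z up.
- seat (a point): Where the middle of the phone's underside rests, 24 mm above the jig's underside; axes as the jig's.
- socket_mouth (a point): Centre of the mouth of the square socket, on the round steel barrel (26 mm across) that stands 6 mm proud of the housing, 36 mm above the jig's underside. Socket: 11.2 mm square, chamfered, 23 mm deep, straight down. x and y lie along the square's sides and turn with it; z up.
- lock (a joint): Angle of the key socket: 0 with the jaws closed (start), growing anticlockwise seen from above, 1.25 rad (72 degrees) at its stop with the jaws fully open. Takes about 0.08 N m and stays where it is left. The key has up to 0.13 rad of play in it each way.
- t_key: The jig's key: black T-bar handle (48 mm along x, 12 mm in y, 18 mm high, centre 49 mm above the tip), steel shank, 24 mm collar whose underside is 20 mm above the tip, 10 mm square blade tapered over its last 4 mm, sides along x and y. 60 g. Origin: blade tip, z up. Stands in either hole of the block, bar within 0.2 rad of the block's length. Home: collar on the barrel, tip 20 mm below the mouth.
- key_tip (a point): The tip of the T-bar key's blade (its origin).
- knob_key: The other key, in the other hole of the block: round ribbed black knob, 30 mm across, same shank and collar, thinner 7 mm blade, for another jig. To be left alone. Origin: its blade's tip, z up.
- key_block: Light wooden block, 46 x 124 x 32 mm, fixed to the desk left of the jig; two round holes 62 mm apart along its length (y), 26 mm deep. Origin: centre of its underside. The keys' collars rest on its top, their tips 12 mm above this origin.
- glue_bottle: Small black glue bottle with a spout, 32 mm across, 78 mm high, on the desk right of the mat. Origin: centre of its underside. To be left alone.
- tin: Small round tin with a pressed lid, 56 mm across, 22 mm high, on the desk behind the mat. Origin: centre of its underside. To be left alone.
There are look-alikes about, which are no part of the job. There is more than one size of the phone; the job needs the larger.

How it is judged:
By the outcome, as a careful person would: the job done as asked, in the order asked, and still so for the second after the job is handed in, while the arm keeps its last pose, push and grip.
It also fails if it takes over 66 s, if anything falls off the work surface, if the arm or the gripper's body presses on something with over 40 N, if the wrist force passes 120 N, or if a joint passes its speed limit or range.

## Robot

A 6-joint arm with a two-finger parallel gripper is mounted at the origin on a cart in front of the work surface, level with it; the furniture and walls round the work are solid. World frame = base frame: x ahead of the robot, y to its left, z up, the work surface at z = 0. Lengths are in m, angles in rad, forces in N, time in s.
With the tool pointing down it reaches from about 0.225 to 0.875 m from the base axis. Payload 3.4 kg.
Tool frame: the origin (TCP) lies at the very end of the fingers, on their centre line; the grasp point (between the pads) lies 19 mm behind it; z points along the fingers, y is the line along which they close (so a half turn about z gives the same grasp; the last joint's range is limited). The gripper opens to 85 mm and grips with 20 to 120 N. Pads are 22 mm wide; open, the fingers measure 114 mm over their backs; the gripper's body (76 mm by 85 mm) begins 54 mm behind the grasp point. The pads swing forward as they close: fully open they stand 13 mm farther back than shut.
Start: joints at [-1.441, 0.276, 1.505, -0, 1.361, -0.121], TCP at [0.143, -0.557, 0.231] pointing down, gripper open.
Joint ranges: [-2.89, 2.89], [-0.75, 2.08], [0.22, 2.7], [-1.18, 4.32], [0.11, 2.71], [-2.7, 2.7]. Speed limits (rad/s): [2.57, 2.57, 3.14, 3.14, 3.14, 3.14].

## Interface

Orientations are given as a unit quaternion [w, x, y, z].
In Python, from rig import get_state, optics, sign_off gives the robot as it stands.
- The arm moves only by the tool send_rows, never from a script. Its argument "increments" is a list of rows, each an object with "gripper": the gripper's target within -1 to 1 (shut at 1, half-way at 0, fully open at -1); "linear": the shift along the world's x, y, z in m, a list of three; "delta_rot": the turn, a rotation vector about the world's x, y, z in rad, a list of three. In form: [{"gripper": gripper, "linear": [dx, dy, dz], "delta_rot": [rx, ry, rz]}, ...]. A call has 1 to 8 rows; each row is the pose to reach, as a shift and turn from the pose commanded when the call began; what a row does not reach only later rows make up. A row lasts 1/10 s, in which the tool goes at most 50 mm and 8.59 degrees, less where a joint would pass 70% of its speed; a pose out of reach is approached as far as the arm can. A call with a gripper value outside its range is refused whole. The fingers move at their own pace and stop on an object; "newtons" is the grip in N (left out, the last holds). Time passes only in rows, so rows that repeat a pose let the fingers close. It gives the time, the measured TCP pose, the force, the opening and the grip force at its end, in the units of the state.
- get_state(): the state, without advancing time (a new reading comes with each control period).
- optics.get_image(name): name is "scene" or "top"; returns a dict with "pixels" (420x560x3 uint8, blue, green, red), "K" (3x3 intrinsics, pixels), "k1" (the pictures are not rectified: a ray, as slopes to the right and down, at radius r is drawn at 1 + k1 r^2 times it, then the intrinsics apply), "rvec" (rotation vector, rad) and "tvec" (3), from world to camera coordinates, as OpenCV has them. Camera axes: x right, y down, z forward; pixel columns grow to the right and rows downward; lengths in m; the calibration is good to about 2 mm. A picture is of the moment at which its call begins. There is no depth.
- sign_off(): hands the job in; it is judged then, once.
The state is a dict: "clock": time; "qpos": joint angles; "qd": joint speeds; "effort": joint torques, N m; "position": TCP position; "ee_rot": TCP orientation; "contact_force": force on the tool from outside, world axes, zero at the start; "moment": the same for the moment, N m; "width": finger opening in m; "gripper_force": force on a finger pad.
Only numpy, scipy, OpenCV 4.12 (cv2) and the standard library are available. Lean on these libraries where they do the work, as an engineer would, in place of code of your own. Each camera call takes 0.05 s, during which the arm holds its last target. There are 200 camera calls.

## Working session

There is one attempt and no reset: what is moved stays moved. The work goes in short steps, Python scripts to look and compute and a tool call to move; the robot and the scene stay as the last step left them, time stands still between calls to the robot, and variables do not carry over. Pictures are saved under pics/ and viewed, at most 10 in all, crops included, and the job is handed in when it is done.

Besides the shell and the picture viewer there is one more tool, called after "Call:" as name(argument=value, ...) on one line, values as JSON. send_rows: Moves the arm, as the interface text tells. Its arguments: {"type":"object","properties":{"increments":{"type":"array"},"newtons":{"type":"number"}},"required":["increments"]}

```bash
mkdir -p pics
python3 - <<'E'
from rig import get_state, optics
import cv2, numpy as np
for n in ("scene","top"):
    d=optics.get_image(n); cv2.imwrite(f"pics/{n}0.png",d["pixels"]); print(n,d["K"],d["k1"],d["rvec"],d["tvec"], -cv2.Rodrigues(np.array(d["rvec"],float))[0].T@np.array(d["tvec"]).ravel())
print(get_state())
E
```

```text
scene [[443.53326518   0.         279.82435324]
 [  0.         443.53326518 208.39426577]
 [  0.           0.           1.        ]] -0.05092739317505493 [ 2.20979742  0.05008137 -0.02706973] [-0.51963924 -0.03105338  1.48034575] [ 0.57575382 -1.18117713  0.85775342]
top [[542.68373605   0.         271.88640866]
 [  0.         542.68373605 213.72197087]
 [  0.           0.           1.        ]] 0.06268679380480915 [ 2.17608104 -2.110978    0.19138303] [-0.13272634  0.49399948  1.18784064] [ 0.29864711 -0.10156081  1.2542378 ]
{'clock': 0.1, 'qpos': array([-1.44097532e+00,  2.76570276e-01,  1.50596605e+00,  4.41285056e-06,
        1.36069585e+00, -1.21011970e-01]), 'qd': array([ 0.00089735, -0.0006029 , -0.00384313,  0.00010699, -0.00054   ,
        0.00031846]), 'effort': array([ 1.26112041e-03, -4.17700303e+01, -2.46406031e+01, -1.68323336e-04,
        5.81171174e-03, -1.29277828e-05]), 'position': array([ 0.14265299, -0.55656471,  0.23052037]), 'ee_rot': array([-8.19764462e-04,  9.92145380e-01,  1.25087460e-01, -1.45314154e-06]), 'contact_force': array([-0.18465797, -0.73007831, -0.85214119]), 'moment': array([0.01926178, 0.0014695 , 0.06935922]), 'gripper_force': 0.0, 'width': 0.08566662915575961}
```

View pics/scene0.png

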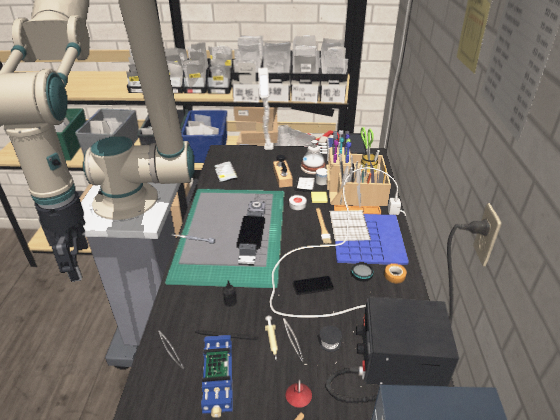

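View pics/top0.png

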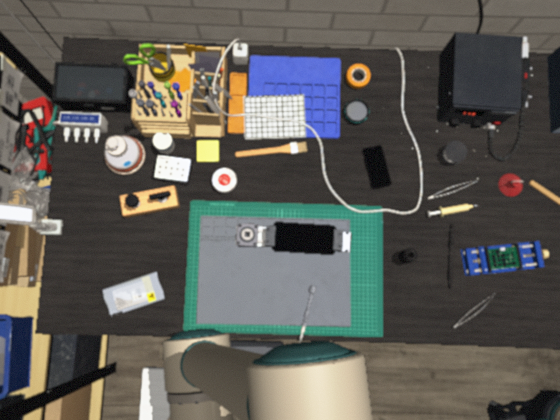

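The scene and top pictures show the jig around top (247..350, 235) with its socket at the left end (247,234). The key block is at (149,200), with a round knob at (132,201) and a bar at (160,197). I'll zoom in on both.

```bash
cat > h.py <<'E'
import cv2, numpy as np
from rig import get_state, optics
def cam(n):
    d=optics.get_image(n); return d
def undist(d,uv):
    K=np.array(d["K"]); uv=np.atleast_2d(np.array(uv,float))
    return cv2.undistortPoints(uv.reshape(-1,1,2),K,np.array([d["k1"],0,0,0.])).reshape(-1,2)
def pt(d,uv,z):
    R=cv2.Rodrigues(np.array(d["rvec"],float))[0]; t=np.array(d["tvec"],float).ravel()
    c=-R.T@t; n=undist(d,uv); r=np.c_[n,np.ones(len(n))]@R
    return c+r*((z-c[2])/r[:,2])[:,None]
def proj(d,P):
    return cv2.projectPoints(np.atleast_2d(np.array(P,float)),np.array(d["rvec"],float),np.array(d["tvec"],float),np.array(d["K"]),np.array([d["k1"],0,0,0.]))[0].reshape(-1,2)
E
python3 - <<'E'
import cv2
i=cv2.imread("pics/top0.png")
a=cv2.resize(i[180:280,110:190][:50],None,fx=8,fy=8,interpolation=cv2.INTER_CUBIC)
a=cv2.resize(i[183:219,110:190],None,fx=6,fy=6,interpolation=cv2.INTER_CUBIC)
b=cv2.resize(i[210:264,230:360],None,fx=6,fy=6,interpolation=cv2.INTER_CUBIC)
import numpy as np
a=np.pad(a,((0,0),(0,b.shape[1]-a.shape[1]),(0,0)))
cv2.imwrite("pics/c1.png",np.vstack([a,b]))
E
```

```text
(no output)
```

View pics/c1.png

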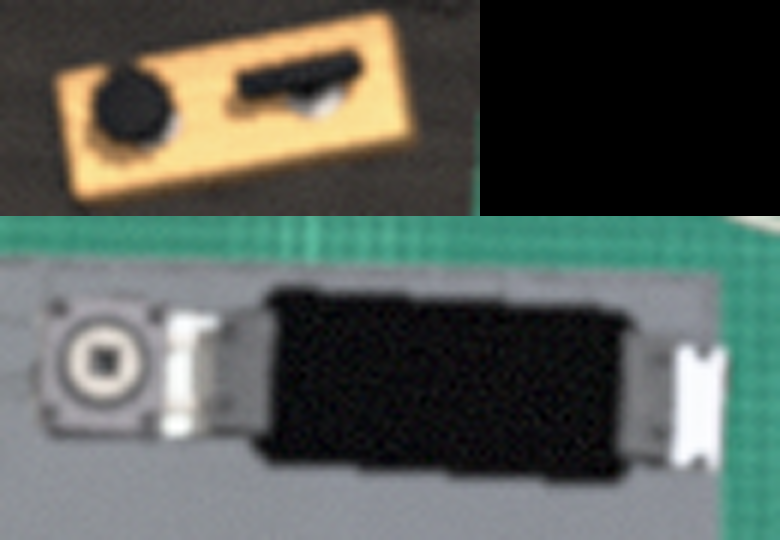

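Zoomed crop: knob at (132,105), T-bar spanning (238,85) to (362,62) near the block's right end, barrel at (105,361), and the phone's corners clear.

Run:
```python
from h import *
d=cam("top"); d2=cam("scene")
A=lambda L:[(110+x/6-.42,183+y/6-.42) for x,y in L]
B=lambda L:[(230+x/6-.42,210+(y-216)/6-.42) for x,y in L]
def show(n,p): print(n,np.round(p,4).tolist())
bc=pt(d,A([(55,72),(388,12),(412,138),(80,198)]),.032); show("block",bc); print(bc.mean(0))
v=bc[0]+bc[3]-bc[1]-bc[2]; print("yaw block",np.arctan2(-v[0],v[1]))
# block length axis y
tb=pt(d,A([(238,76),(360,54),(362,73),(240,95)]),.066); show("bar",tb);print(tb.mean(0)); v=tb[0]+tb[3]-tb[1]-tb[2]; print("bar yaw rel y",np.arctan2(-v[0],v[1]))
s=pt(d,B([(105,361)]),.044);print("socket",s)
ph=pt(d,B([(275,290),(630,313),(618,480),(262,462)]),.040);show("phone",ph);print(ph.mean(0));v=ph[0]+ph[3]-ph[1]-ph[2]; print("yaw",np.arctan2(-v[0],v[1]))
hs=pt(d,B([(45,298),(165,305),(160,437),(40,435)]),.038);show("hs",hs);print(hs.mean(0))
c=pt(d,B([(165,376),(725,407)]),.03);show("jig ax",c)
v=c[0]-c[1];print(np.arctan2(-v[0],v[1]))
print("scene px: bar",proj(d2,[tb.mean(0)]),"socket",proj(d2,s))
print(np.linalg.norm(ph[0]-ph[1]),np.linalg.norm(ph[0]-ph[3]),np.linalg.norm(tb[0]-tb[1]),np.linalg.norm(bc[0]-bc[1]))
i=d2["pixels"]
a=cv2.resize(i[145:205,250:330],None,fx=6,fy=6,interpolation=cv2.INTER_CUBIC)
b=cv2.resize(i[190:275,225:290],None,fx=6,fy=6,interpolation=cv2.INTER_CUBIC)
a=np.pad(a,((0,b.shape[0]-a.shape[0]),(0,0),(0,0)))
cv2.imwrite("pics/c2.png",np.hstack([a,b])[:,:800])
```

```text
block [[0.5323, 0.2314, 0.032], [0.5598, 0.1077, 0.032], [0.5113, 0.0959, 0.032], [0.4844, 0.2186, 0.032]]
[0.52195697 0.16338012 0.032     ]
yaw block 0.21753834621848422
bar [[0.5266, 0.1554, 0.066], [0.5363, 0.1113, 0.066], [0.5292, 0.1101, 0.066], [0.5195, 0.1542, 0.066]]
[0.52788562 0.13275606 0.066     ]
bar yaw rel y 0.21764354617517537
socket [[ 0.45007757 -0.06329353  0.044     ]]
phone [[0.4795, -0.1262, 0.04], [0.475, -0.2603, 0.04], [0.4118, -0.2564, 0.04], [0.4144, -0.1232, 0.04]]
[ 0.44518534 -0.19149665  0.04      ]
yaw -0.026623391989850934
hs [[0.474, -0.0396, 0.038], [0.4728, -0.0849, 0.038], [0.4228, -0.0847, 0.038], [0.4222, -0.0398, 0.038]]
[ 0.4479595 -0.0622828  0.038    ]
jig ax [[0.4468, -0.0857, 0.03], [0.4417, -0.2979, 0.03]]
-0.024247569851200593
scene px: bar [[283.80123158 165.0769094 ]] socket [[256.47030697 203.02997084]]
0.13413312622659826 0.06516494684678342 0.04523477049073147 0.12671028359487246
```

View pics/c2.png

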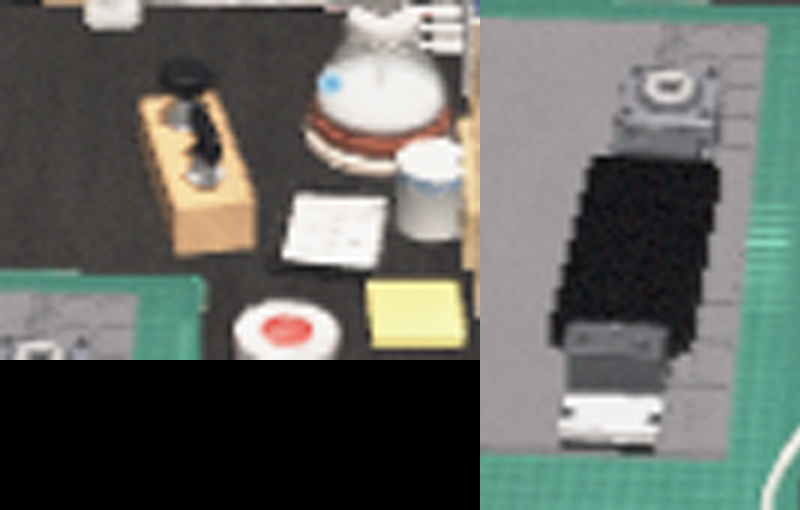

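T-bar key found at about (0.528, 0.133), bar yaw 0.218 from y. The socket is at about (0.449, -0.063), jig yaw -0.025, and the phone's middle at about (0.445, -0.191). I'm moving above the key.

Call:
send_rows(increments=[{"gripper": -1, "linear": [0.024, 0.042, 0], "delta_rot": [0, 0, 0.096]}, {"gripper": -1, "linear": [0.048, 0.085, 0], "delta_rot": [0, 0, 0.192]}, {"gripper": -1, "linear": [0.072, 0.127, 0], "delta_rot": [0, 0, 0.288]}, {"gripper": -1, "linear": [0.096, 0.17, 0], "delta_rot": [0, 0, 0.384]}, {"gripper": -1, "linear": [0.12, 0.212, 0], "delta_rot": [0, 0, 0.48]}, {"gripper": -1, "linear": [0.144, 0.255, 0], "delta_rot": [0, 0, 0.576]}, {"gripper": -1, "linear": [0.168, 0.297, 0], "delta_rot": [0, 0, 0.672]}, {"gripper": -1, "linear": [0.192, 0.34, 0], "delta_rot": [0, 0, 0.768]}])

```text
clock: 1.0
position: [0.3352, -0.2153, 0.2314]
ee_rot: [0.0, 0.872, 0.489, 0.0]
contact_force: [1.0, -0.2, -0.0]
width: 0.0854
gripper_force: 0.0
```

Call:
send_rows(increments=[{"gripper": -1, "linear": [0.024, 0.043, 0], "delta_rot": [0, 0, 0.096]}, {"gripper": -1, "linear": [0.048, 0.086, 0], "delta_rot": [0, 0, 0.192]}, {"gripper": -1, "linear": [0.072, 0.129, 0], "delta_rot": [0, 0, 0.288]}, {"gripper": -1, "linear": [0.096, 0.172, 0], "delta_rot": [0, 0, 0.384]}, {"gripper": -0.6, "linear": [0.12, 0.215, 0], "delta_rot": [0, 0, 0.48]}, {"gripper": -0.4, "linear": [0.144, 0.258, 0], "delta_rot": [0, 0, 0.576]}, {"gripper": -0.2, "linear": [0.168, 0.301, 0], "delta_rot": [0, 0, 0.672]}, {"gripper": -0.2, "linear": [0.192, 0.345, 0], "delta_rot": [0, 0, 0.77]}])

```text
clock: 1.8
position: [0.5272, 0.1299, 0.2313]
ee_rot: [0.0, 0.624, 0.781, -0.0]
contact_force: [1.2, -0.9, 0.3]
width: 0.0512
gripper_force: 0.0
```

Call:
send_rows(increments=[{"gripper": -0.2, "linear": [0, 0, -0.03], "delta_rot": [0, 0, 0]}, {"gripper": -0.2, "linear": [0, 0, -0.06], "delta_rot": [0, 0, 0]}, {"gripper": -0.2, "linear": [0, 0, -0.09], "delta_rot": [0, 0, 0]}, {"gripper": -0.2, "linear": [0, 0, -0.09], "delta_rot": [0, 0, 0]}, {"gripper": -0.2, "linear": [0, 0, -0.09], "delta_rot": [0, 0, 0]}])

```text
clock: 2.3
position: [0.5266, 0.1278, 0.1414]
ee_rot: [-0.0, 0.626, 0.78, -0.0]
contact_force: [0.6, -0.4, 0.7]
width: 0.0512
gripper_force: 0.0
```

Run:
```python
from h import *
s=get_state(); print(s["clock"],s["position"],s["ee_rot"],s["width"],s["qpos"])
d=cam("top");d2=cam("scene")
print(proj(d,[s["position"],[.528,.133,.07]]),proj(d2,[s["position"],[.528,.133,.07]]))
a=cv2.resize(d["pixels"][160:240,110:200],None,fx=4.5,fy=4.5,interpolation=cv2.INTER_CUBIC)
b=cv2.resize(d2["pixels"][115:195,240:330],None,fx=4.3,fy=4.5,interpolation=cv2.INTER_CUBIC)
cv2.imwrite("pics/c3.png",np.hstack([a,b]))
```

```text
2.3 [0.52664494 0.12783305 0.14142834] [-2.49082600e-04  6.26003954e-01  7.79819808e-01 -2.35564873e-04] 0.05116779011412733 [ 1.09700650e-01  2.93561334e-01  1.71617337e+00  2.16577739e-05
  1.13254333e+00 -1.08268207e-01]
[[155.16927885 188.55822128]
 [159.15023364 194.58526904]] [[283.46036111 146.39812713]
 [283.84173355 164.04130109]]
```

View pics/c3.png

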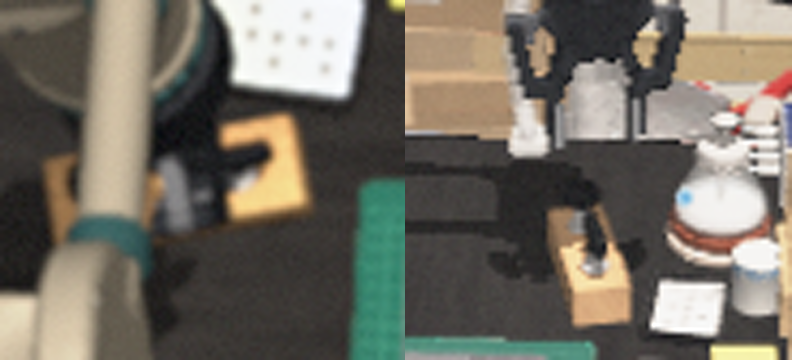

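The scene crop shows the fingers straddling the bar line, centred at about (592,141) as predicted, with the T-bar just below. I'm lowering and gripping.

Call:
send_rows(increments=[{"gripper": -0.2, "linear": [0.002, 0.005, -0.03], "delta_rot": [0, 0, 0]}, {"gripper": -0.2, "linear": [0.002, 0.005, -0.06], "delta_rot": [0, 0, 0]}, {"gripper": -0.2, "linear": [0.002, 0.005, -0.08], "delta_rot": [0, 0, 0]}, {"gripper": -0.2, "linear": [0.002, 0.005, -0.094], "delta_rot": [0, 0, 0]}, {"gripper": -0.2, "linear": [0.002, 0.005, -0.094], "delta_rot": [0, 0, 0]}])

```text
clock: 2.9
position: [0.5285, 0.1326, 0.0472]
ee_rot: [-0.0, 0.626, 0.78, -0.0]
contact_force: [0.6, 0.6, 0.7]
width: 0.0515
gripper_force: 0.0
```

Call:
send_rows(increments=[{"gripper": 1, "linear": [0, 0, 0], "delta_rot": [0, 0, 0]}, {"gripper": 1, "linear": [0, 0, 0], "delta_rot": [0, 0, 0]}, {"gripper": 1, "linear": [0, 0, 0], "delta_rot": [0, 0, 0]}, {"gripper": 1, "linear": [0, 0, 0], "delta_rot": [0, 0, 0]}, {"gripper": 1, "linear": [0, 0, 0], "delta_rot": [0, 0, 0]}, {"gripper": 1, "linear": [0, 0, 0], "delta_rot": [0, 0, 0]}, {"gripper": 1, "linear": [0, 0, 0], "delta_rot": [0, 0, 0]}], newtons=50)

```text
clock: 3.6
position: [0.5297, 0.1329, 0.0488]
ee_rot: [0.001, 0.626, 0.78, 0.001]
contact_force: [-0.7, 0.7, 6.5]
width: 0.0107
gripper_force: 50.5
```

Call:
send_rows(increments=[{"gripper": 1, "linear": [0, 0, 0.02], "delta_rot": [0, 0, 0]}, {"gripper": 1, "linear": [0, 0, 0.05], "delta_rot": [0, 0, 0]}, {"gripper": 1, "linear": [0, 0, 0.08], "delta_rot": [0, 0, 0]}, {"gripper": 1, "linear": [0, 0, 0.11], "delta_rot": [0, 0, 0]}, {"gripper": 1, "linear": [-0.016, -0.035, 0.11], "delta_rot": [0, 0, -0.05]}, {"gripper": 1, "linear": [-0.032, -0.08, 0.11], "delta_rot": [0, 0, -0.1]}, {"gripper": 1, "linear": [-0.048, -0.125, 0.11], "delta_rot": [0, 0, -0.15]}, {"gripper": 1, "linear": [-0.064, -0.165, 0.11], "delta_rot": [0, 0, -0.2]}])

```text
clock: 4.4
position: [0.4638, -0.0337, 0.1577]
ee_rot: [0.001, 0.701, 0.713, 0.0]
contact_force: [0.9, 0.5, -0.6]
width: 0.0106
gripper_force: 49.5
```

Call:
send_rows(increments=[{"gripper": 1, "linear": [-0.015, -0.031, 0], "delta_rot": [0, 0, -0.043]}, {"gripper": 1, "linear": [-0.015, -0.031, 0], "delta_rot": [0, 0, -0.043]}, {"gripper": 1, "linear": [-0.015, -0.031, 0], "delta_rot": [0, 0, -0.043]}])

```text
clock: 4.7
position: [0.4495, -0.0636, 0.1576]
ee_rot: [0.0, 0.717, 0.698, 0.0]
contact_force: [0.4, 0.9, -0.8]
width: 0.0104
gripper_force: 49.5
```

Run:
```python
from h import *
s=get_state(); p=s["position"];print(s["clock"],p,s["ee_rot"],s["width"],s["contact_force"],s["moment"])
d=cam("top");d2=cam("scene")
print(proj(d,[p,p-[0,0,.036],[.4495,-.0634,.044]]),proj(d2,[p,p-[0,0,.036],[.4495,-.0634,.044]]))
a=cv2.resize(d["pixels"][190:270,210:290],None,fx=5,fy=5,interpolation=cv2.INTER_CUBIC)
b=cv2.resize(d2["pixels"][140:220,217:297],None,fx=5,fy=5,interpolation=cv2.INTER_CUBIC)
cv2.imwrite("pics/c4.png",np.hstack([a,b]))
```

```text
4.7 [ 0.4495026  -0.06355626  0.15757235] [1.31080714e-04 7.16564497e-01 6.97520709e-01 4.05224751e-04] 0.010365551523736569 [ 0.3936978   0.85579063 -0.75112508] [-0.00174039 -0.04177662  0.05492293]
[[245.69027013 227.05496115]
 [246.19681643 229.40545046]
 [247.11805701 234.00357558]] [[255.02539287 172.1595486 ]
 [255.43524048 182.2936732 ]
 [256.28316021 203.04517331]]
```

View pics/c4.png

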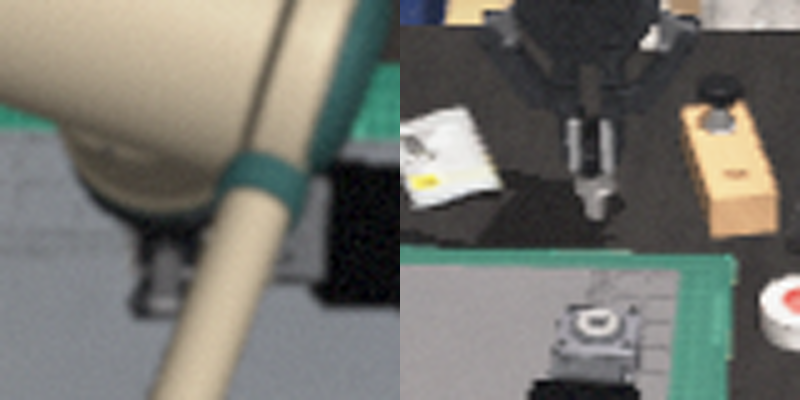

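The right crop shows the key held upright, tip at (598,217), straight above the socket at (598,322); the knob key is undisturbed. I'm lowering to just above the mouth for a close look.

Call:
send_rows(increments=[{"gripper": 1, "linear": [0, 0, -0.03], "delta_rot": [0, 0, 0]}, {"gripper": 1, "linear": [0, 0, -0.055], "delta_rot": [0, 0, 0]}, {"gripper": 1, "linear": [0, 0, -0.067], "delta_rot": [0, 0, 0]}, {"gripper": 1, "linear": [0, 0, -0.067], "delta_rot": [0, 0, 0]}, {"gripper": 1, "linear": [0, 0, -0.067], "delta_rot": [0, 0, 0]}])

```text
clock: 5.3
position: [0.4503, -0.0624, 0.0905]
ee_rot: [0.0, 0.715, 0.699, 0.0]
contact_force: [0.4, -0.9, 0.3]
width: 0.0107
gripper_force: 49.5
```

Run:
```python
from h import *
s=get_state(); p=s["position"];print(s["clock"],p,s["contact_force"])
d=cam("top");d2=cam("scene")
q=[.4495,-.0634,.044]
print(proj(d2,[p,p-[0,0,.036],q,q+np.array([.01,0,0]),q+np.array([0,.01,0])]))
# averaged zoom
im=np.mean([cam("scene")["pixels"][180:220,236:276].astype(float) for _ in range(4)],0).astype(np.uint8)
b=cv2.resize(im,None,fx=14,fy=14,interpolation=cv2.INTER_CUBIC)
cv2.imwrite("pics/c5.png",b)
```

```text
5.3 [ 0.45030142 -0.06237811  0.09046942] [ 0.38618971 -0.93836292  0.29160153]
[[256.07410425 190.58409158]
 [256.45786879 200.13721674]
 [256.28316021 203.04517331]
 [259.47238047 203.12782175]
 [256.56483244 201.17984716]]
```

View pics/c5.png

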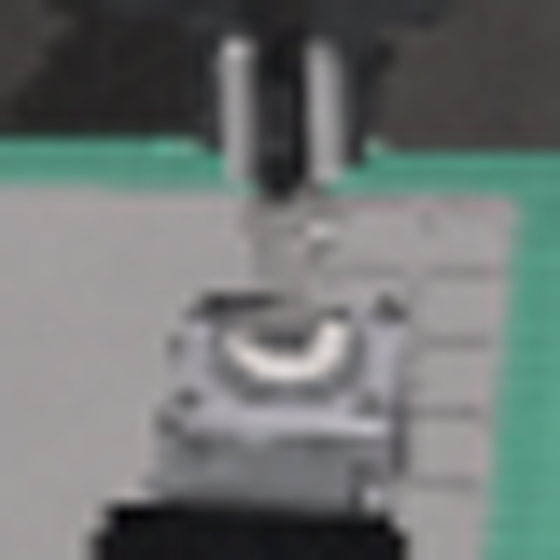

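The zoom shows the key's blade dipping into the centre of the barrel at (290,335), so it's aligned within a couple of mm. I'm descending gently and watching the force.

Call:
send_rows(increments=[{"gripper": 1, "linear": [0, -0.001, -0.005], "delta_rot": [0, 0, 0]}, {"gripper": 1, "linear": [0, -0.001, -0.009], "delta_rot": [0, 0, 0]}, {"gripper": 1, "linear": [0, -0.001, -0.012], "delta_rot": [0, 0, 0]}, {"gripper": 1, "linear": [0, -0.001, -0.014], "delta_rot": [0, 0, 0]}, {"gripper": 1, "linear": [0, -0.001, -0.014], "delta_rot": [0, 0, 0]}])

```text
clock: 6.1
position: [0.4493, -0.0641, 0.0759]
ee_rot: [-0.0, 0.716, 0.698, -0.0]
contact_force: [0.2, 0.1, -0.2]
width: 0.0109
gripper_force: 49.5
```

Call:
send_rows(increments=[{"gripper": 1, "linear": [0, 0, -0.003], "delta_rot": [0, 0, 0]}, {"gripper": 1, "linear": [0, 0, -0.006], "delta_rot": [0, 0, 0]}, {"gripper": 1, "linear": [0, 0, -0.006], "delta_rot": [0, 0, 0]}])

```text
clock: 6.4
position: [0.4494, -0.0641, 0.0699]
ee_rot: [-0.0, 0.716, 0.698, -0.0]
contact_force: [-0.0, -0.0, -0.9]
width: 0.0109
gripper_force: 49.5
```

Call:
send_rows(increments=[{"gripper": 1, "linear": [0, 0, -0.003], "delta_rot": [0, 0, 0]}, {"gripper": 1, "linear": [0, 0, -0.006], "delta_rot": [0, 0, 0]}, {"gripper": 1, "linear": [0, 0, -0.009], "delta_rot": [0, 0, 0]}, {"gripper": 1, "linear": [0, 0, -0.011], "delta_rot": [0, 0, 0]}, {"gripper": 1, "linear": [0, 0, -0.011], "delta_rot": [0, 0, 0]}])

```text
clock: 6.9
position: [0.4497, -0.0642, 0.0607]
ee_rot: [0.0, 0.716, 0.698, 0.0]
contact_force: [-3.0, 1.0, 13.9]
width: 0.0108
gripper_force: 51.6
```

Seated at the expected height. I'm turning it anticlockwise.

Call:
send_rows(increments=[{"gripper": 1, "linear": [0, 0, 0.0015], "delta_rot": [0, 0, 0.1]}, {"gripper": 1, "linear": [0, 0, 0.0015], "delta_rot": [0, 0, 0.2]}, {"gripper": 1, "linear": [0, 0, 0.0015], "delta_rot": [0, 0, 0.3]}, {"gripper": 1, "linear": [0, 0, 0.0015], "delta_rot": [0, 0, 0.4]}, {"gripper": 1, "linear": [0, 0, 0.0015], "delta_rot": [0, 0, 0.5]}, {"gripper": 1, "linear": [0, 0, 0.0015], "delta_rot": [0, 0, 0.6]}, {"gripper": 1, "linear": [0, 0, 0.0015], "delta_rot": [0, 0, 0.6]}])

```text
clock: 7.6
position: [0.45, -0.0638, 0.061]
ee_rot: [0.0, 0.478, 0.878, 0.001]
contact_force: [0.4, 2.8, 3.5]
width: 0.0108
gripper_force: 50.1
```

Run:
```python
from h import *
s=get_state(); print(s["position"],s["contact_force"],s["moment"],s["qpos"],2*np.arctan2(s["ee_rot"][2],s["ee_rot"][1])-np.pi/2)
```

```text
[ 0.4500147  -0.06376815  0.06104514] [0.44896476 2.76543966 3.48445093] [0.47266519 0.03835713 0.01392975] [-2.94881880e-01  2.68128328e-01  2.00613004e+00  1.33415066e-03
  8.66689658e-01 -8.69961763e-01] 0.5742165431313495
```

Call:
send_rows(increments=[{"gripper": 1, "linear": [0, 0, 0], "delta_rot": [0, 0, 0.1]}, {"gripper": 1, "linear": [0, 0, 0], "delta_rot": [0, 0, 0.2]}, {"gripper": 1, "linear": [0, 0, 0], "delta_rot": [0, 0, 0.3]}, {"gripper": 1, "linear": [0, 0, 0], "delta_rot": [0, 0, 0.4]}, {"gripper": 1, "linear": [0, 0, 0], "delta_rot": [0, 0, 0.5]}, {"gripper": 1, "linear": [0, 0, 0], "delta_rot": [0, 0, 0.6]}, {"gripper": 1, "linear": [0, 0, 0], "delta_rot": [0, 0, 0.7]}, {"gripper": 1, "linear": [0, 0, 0], "delta_rot": [0, 0, 0.75]}])

```text
clock: 8.4
position: [0.4506, -0.0628, 0.0611]
ee_rot: [0.001, 0.123, 0.992, 0.002]
contact_force: [1.2, 5.8, 3.3]
width: 0.0108
gripper_force: 50.0
```

Run:
```python
from h import *
s=get_state(); print(s["position"],s["contact_force"],s["moment"],s["qpos"],2*np.arctan2(s["ee_rot"][2],s["ee_rot"][1])-np.pi/2)
```

```text
[ 0.45058594 -0.06281183  0.0610843 ] [1.19307798 5.80404849 3.33291541] [ 1.07606224 -0.2838133  -0.06224291] [-0.29429959  0.26820003  2.00588403  0.00428492  0.86628974 -1.62049393] 1.3234211714409376
```

Call:
send_rows(increments=[{"gripper": 1, "linear": [0, 0.0015, 0], "delta_rot": [0, 0, 0.05]}, {"gripper": 1, "linear": [0, 0.0015, 0], "delta_rot": [0, 0, 0.1]}, {"gripper": 1, "linear": [0, 0.0015, 0], "delta_rot": [0, 0, 0.1]}, {"gripper": 1, "linear": [0, 0.0015, 0], "delta_rot": [0, 0, 0.1]}])

```text
clock: 8.8
position: [0.4506, -0.0624, 0.0611]
ee_rot: [0.001, 0.074, 0.997, 0.0]
contact_force: [1.3, 3.3, 3.0]
width: 0.011
gripper_force: 50.0
```

Run:
```python
from h import *
s=get_state(); print(s["position"],s["contact_force"],s["moment"],2*np.arctan2(s["ee_rot"][2],s["ee_rot"][1])-np.pi/2)
```

```text
[ 0.45056423 -0.06237421  0.0610938 ] [1.31794997 3.31782171 2.98559602] [ 0.61983592 -0.31051845 -0.10916079] 1.4220483520937837
```

Call:
send_rows(increments=[{"gripper": 1, "linear": [0, 0.001, 0], "delta_rot": [0, 0, 0.05]}, {"gripper": 1, "linear": [0, 0.001, 0], "delta_rot": [0, 0, 0.09]}, {"gripper": 1, "linear": [0, 0.001, 0], "delta_rot": [0, 0, 0.09]}])

```text
clock: 9.1
position: [0.4505, -0.062, 0.0611]
ee_rot: [0.001, 0.029, 1.0, -0.0]
contact_force: [2.0, 0.6, 2.1]
width: 0.011
gripper_force: 50.0
```

Run:
```python
from h import *
s=get_state(); print(s["position"],s["contact_force"],s["moment"],2*np.arctan2(s["ee_rot"][2],s["ee_rot"][1])-np.pi/2)
```

```text
[ 0.45050797 -0.06203606  0.06106361] [2.02394922 0.59642578 2.14234378] [ 0.25777773 -0.34256215 -0.31951948] 1.5128918728036376
```

The moment rose to 0.32 N m, so it's at the stop. I'm backing off slightly, releasing and rising.

Call:
send_rows(increments=[{"gripper": 1, "linear": [0, 0, 0], "delta_rot": [0, 0, -0.08]}, {"gripper": 0.5, "linear": [0, 0, 0], "delta_rot": [0, 0, -0.08]}, {"gripper": 0.2, "linear": [0, 0, 0], "delta_rot": [0, 0, -0.08]}, {"gripper": 0.2, "linear": [0, 0, 0], "delta_rot": [0, 0, -0.08]}, {"gripper": 0.2, "linear": [0, 0, 0], "delta_rot": [0, 0, -0.08]}, {"gripper": 0.2, "linear": [0, 0, 0.01], "delta_rot": [0, 0, -0.08]}, {"gripper": 0.2, "linear": [0, 0, 0.03], "delta_rot": [0, 0, -0.08]}, {"gripper": 0.2, "linear": [0, 0, 0.06], "delta_rot": [0, 0, -0.08]}])

```text
clock: 9.9
position: [0.4484, -0.0613, 0.1209]
ee_rot: [-0.002, 0.068, 0.998, 0.0]
contact_force: [0.4, -0.5, 0.2]
width: 0.0341
gripper_force: 0.0
```

Call:
send_rows(increments=[{"gripper": 0.2, "linear": [0, 0, 0.04], "delta_rot": [0, 0, -0.14]}, {"gripper": 0.2, "linear": [0, 0, 0.08], "delta_rot": [0, 0, -0.28]}, {"gripper": 0.2, "linear": [-0.04, -0.01, 0.1], "delta_rot": [0, 0, -0.42]}, {"gripper": 0.2, "linear": [-0.08, -0.03, 0.1], "delta_rot": [0, 0, -0.56]}, {"gripper": 0, "linear": [-0.12, -0.04, 0.1], "delta_rot": [0, 0, -0.7]}, {"gripper": -0.5, "linear": [-0.16, -0.04, 0.1], "delta_rot": [0, 0, -0.84]}, {"gripper": -1, "linear": [-0.18, -0.04, 0.1], "delta_rot": [0, 0, -0.98]}, {"gripper": -1, "linear": [-0.18, -0.04, 0.1], "delta_rot": [0, 0, -1.12]}])

```text
clock: 10.7
position: [0.2666, -0.1009, 0.2212]
ee_rot: [-0.0, 0.591, 0.807, -0.0]
contact_force: [0.1, 0.5, -0.0]
width: 0.0833
gripper_force: 0.0
```

Run:
```python
from h import *
s=get_state(); print(s["clock"],s["position"],2*np.arctan2(s["ee_rot"][2],s["ee_rot"][1])-np.pi/2,s["width"],s["contact_force"])
d=cam("top");d2=cam("scene")
a=cv2.resize(d["pixels"][200:280,220:365],None,fx=5.5,fy=5.5,interpolation=cv2.INTER_CUBIC)
b=cv2.resize(d2["pixels"][185:275,220:300],None,fx=1.55,fy=1.55,interpolation=cv2.INTER_CUBIC)
b=cv2.resize(d2["pixels"][188:218,220:365],None,fx=5.5,fy=5.5,interpolation=cv2.INTER_CUBIC)
cv2.imwrite("pics/c6.png",np.vstack([a,b])[:600])
```

```text
10.7 [ 0.26656144 -0.10087559  0.2212297 ] 0.3071966598266147 0.08327631871335789 [ 0.13404409  0.51712743 -0.01472609]
```

View pics/c6.png

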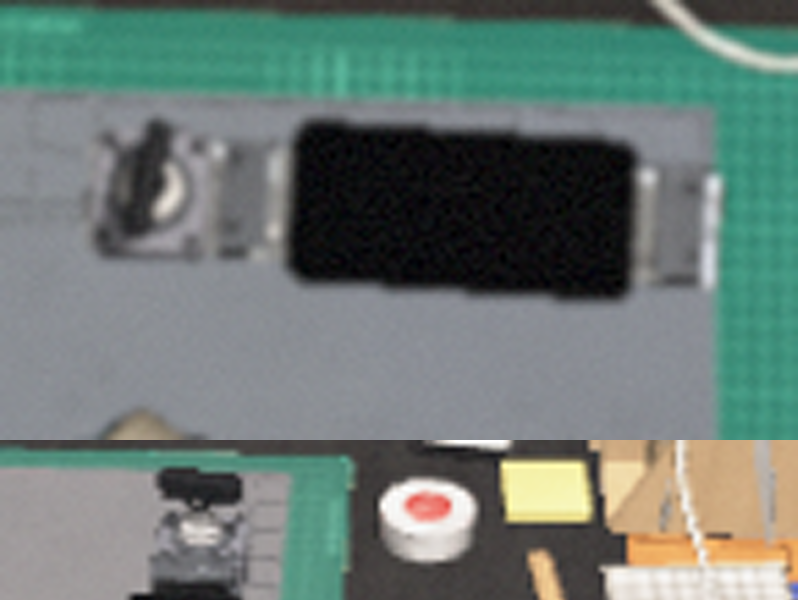

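The crop shows the key standing in the barrel at (150,185) with its bar turned. Both jaws are clear of the phone, with gaps at (278,200) and (648,225). Next I compute the phone's centre and fly over it.

Run:
```python
from h import *
d=cam("top")
f=5.5
ph=pt(d,[(220+x/f-.42,200+y/f-.42) for x,y in [(294,120),(637,143),(633,299),(288,280)]],.040);print(ph.round(4),ph.mean(0));v=ph[0]+ph[3]-ph[1]-ph[2]; print("yaw",np.arctan2(-v[0],v[1]))
c=ph.mean(0)
s=get_state();p=s["position"]; print(c-p)
```

```text
[[ 0.4805 -0.1208  0.04  ]
 [ 0.4754 -0.2621  0.04  ]
 [ 0.4112 -0.2611  0.04  ]
 [ 0.4145 -0.1202  0.04  ]] [ 0.44540877 -0.19104784  0.04      ]
yaw -0.030002865790210283
[ 0.17580522 -0.08927359 -0.18151857]
```

Call:
send_rows(increments=[{"gripper": -1, "linear": [0.04, -0.02, 0], "delta_rot": [0, 0, -0.08]}, {"gripper": -1, "linear": [0.08, -0.04, 0], "delta_rot": [0, 0, -0.16]}, {"gripper": -1, "linear": [0.12, -0.06, 0], "delta_rot": [0, 0, -0.24]}, {"gripper": -1, "linear": [0.16, -0.08, -0.02], "delta_rot": [0, 0, -0.31]}, {"gripper": -1, "linear": [0.176, -0.089, -0.06], "delta_rot": [0, 0, -0.31]}, {"gripper": -1, "linear": [0.176, -0.089, -0.1], "delta_rot": [0, 0, -0.31]}, {"gripper": -1, "linear": [0.176, -0.089, -0.13], "delta_rot": [0, 0, -0.31]}, {"gripper": -1, "linear": [0.176, -0.089, -0.13], "delta_rot": [0, 0, -0.31]}])

```text
clock: 11.65
position: [0.4433, -0.1887, 0.0869]
ee_rot: [-0.005, 0.704, 0.71, -0.001]
contact_force: [-0.3, -0.0, 0.9]
width: 0.0856
gripper_force: 0.0
```

Run:
```python
from h import *
s=get_state(); p=s["position"];print(s["clock"],p,2*np.arctan2(s["ee_rot"][2],s["ee_rot"][1])-np.pi/2,s["width"],s["ee_rot"])
d2=cam("scene")
print((proj(d2,[p,[.446,-.191,.04],[.446,-.191,.05]])-[200,170])*6)
b=cv2.resize(d2["pixels"][170:260,200:300],None,fx=6,fy=6,interpolation=cv2.INTER_CUBIC)
cv2.imwrite("pics/c7.png",b)
```

```text
11.65 [ 0.4432687  -0.18873383  0.08687184] 0.008301892750394835 0.0855777294625706 [-0.00490746  0.70415658  0.71002681 -0.00116176]
[[298.18732014 279.82263705]
 [307.42086529 359.53200705]
 [306.58855001 343.46699176]]
```

View pics/c7.png

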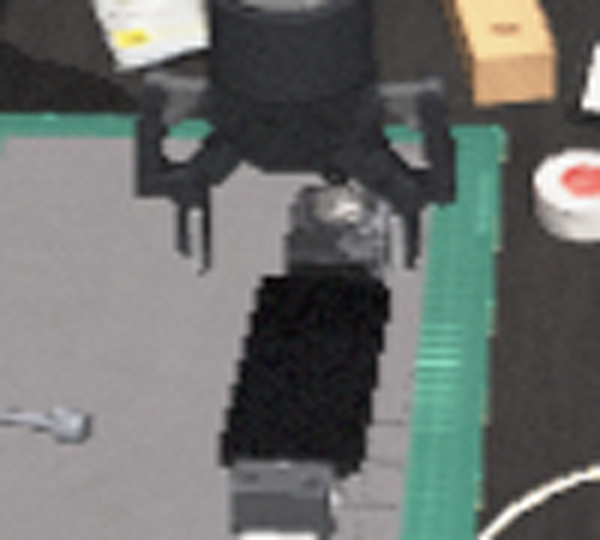

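The crop shows the open fingers at (195,265) and (412,265), straddling the phone's width. A small centring correction, then I'll look at the settled pose.

Call:
send_rows(increments=[{"gripper": -1, "linear": [0.003, -0.002, 0], "delta_rot": [0, 0, -0.035]}, {"gripper": -1, "linear": [0.003, -0.002, 0], "delta_rot": [0, 0, -0.035]}, {"gripper": -1, "linear": [0.003, -0.002, 0], "delta_rot": [0, 0, -0.035]}])

```text
clock: 12.0
position: [0.4498, -0.1932, 0.0926]
ee_rot: [0.002, 0.717, 0.697, 0.0]
contact_force: [0.0, 0.2, -0.1]
width: 0.0855
gripper_force: 0.0
```

Run:
```python
from h import *
from scipy.spatial.transform import Rotation as R
s=get_state(); p=s["position"];q=s["ee_rot"];r=R.from_quat(np.r_[q[1:],q[0]]).as_matrix()
print(p,q,r[:,2],np.arctan2(r[1,1],r[0,1]))
```

```text
[ 0.44983978 -0.19321172  0.09256645] [1.67548173e-03 7.17037755e-01 6.97032172e-01 4.48624131e-04] [ 0.00297909 -0.00177736 -0.99999398] -0.02829059004624156
```

Call:
send_rows(increments=[{"gripper": -1, "linear": [-0.0035, 0.002, -0.01], "delta_rot": [0, 0, 0]}, {"gripper": -1, "linear": [-0.0035, 0.002, -0.02], "delta_rot": [0, 0, 0]}, {"gripper": -1, "linear": [-0.0035, 0.002, -0.03], "delta_rot": [0, 0, 0]}, {"gripper": -1, "linear": [-0.0035, 0.002, -0.03], "delta_rot": [0, 0, 0]}, {"gripper": -1, "linear": [-0.0035, 0.002, -0.03], "delta_rot": [0, 0, 0]}])

```text
clock: 12.5
position: [0.4448, -0.1905, 0.0602]
ee_rot: [-0.001, 0.718, 0.696, -0.0]
contact_force: [1.1, -0.4, 0.3]
width: 0.0854
gripper_force: 0.0
```

Call:
send_rows(increments=[{"gripper": -1, "linear": [0.001, 0, -0.01], "delta_rot": [0, 0, 0]}, {"gripper": -1, "linear": [0.001, 0, -0.02], "delta_rot": [0, 0, 0]}, {"gripper": -1, "linear": [0.001, 0, -0.03], "delta_rot": [0, 0, 0]}, {"gripper": -1, "linear": [0.001, 0, -0.04], "delta_rot": [0, 0, 0]}, {"gripper": -1, "linear": [0.001, 0, -0.046], "delta_rot": [0, 0, 0]}, {"gripper": -1, "linear": [0.001, 0, -0.046], "delta_rot": [0, 0, 0]}, {"gripper": -1, "linear": [0.001, 0, -0.046], "delta_rot": [0, 0, 0]}])

```text
clock: 13.2
position: [0.4462, -0.1907, 0.0147]
ee_rot: [-0.0, 0.718, 0.696, 0.0]
contact_force: [0.1, -0.3, -0.5]
width: 0.0856
gripper_force: 0.0
```

No contact. I'm closing on the phone.

Call:
send_rows(increments=[{"gripper": -0.8, "linear": [0, 0, 0], "delta_rot": [0, 0, 0]}, {"gripper": -0.6, "linear": [0, 0, 0], "delta_rot": [0, 0, 0]}, {"gripper": -0.3, "linear": [0, 0, 0], "delta_rot": [0, 0, 0]}, {"gripper": 0, "linear": [0, 0, 0], "delta_rot": [0, 0, 0]}, {"gripper": 1, "linear": [0, 0, 0], "delta_rot": [0, 0, 0]}, {"gripper": 1, "linear": [0, 0, 0], "delta_rot": [0, 0, 0]}], newtons=45)

```text
clock: 13.8
position: [0.4462, -0.1908, 0.0156]
ee_rot: [0.0, 0.718, 0.696, 0.0]
contact_force: [-2.0, 1.0, 5.6]
width: 0.0678
gripper_force: 50.1
```

Call:
send_rows(increments=[{"gripper": 1, "linear": [0, 0, 0.002], "delta_rot": [0, 0, 0]}, {"gripper": 1, "linear": [0, 0, 0.004], "delta_rot": [0, 0, 0]}, {"gripper": 1, "linear": [0, 0, 0.007], "delta_rot": [0, 0, 0]}, {"gripper": 1, "linear": [0, 0, 0.011], "delta_rot": [0, 0, 0]}, {"gripper": 1, "linear": [0, 0, 0.016], "delta_rot": [0, 0, 0]}, {"gripper": 1, "linear": [0, 0, 0.022], "delta_rot": [0, 0, 0]}, {"gripper": 1, "linear": [0, 0, 0.028], "delta_rot": [0, 0, 0]}, {"gripper": 1, "linear": [0, 0, 0.034], "delta_rot": [0, 0, 0]}])

```text
clock: 14.6
position: [0.4462, -0.1907, 0.0495]
ee_rot: [0.0, 0.718, 0.696, 0.0]
contact_force: [0.5, -0.5, -2.1]
width: 0.0677
gripper_force: 51.1
```

Call:
send_rows(increments=[{"gripper": 1, "linear": [0, 0, 0.01], "delta_rot": [0, 0, 0]}, {"gripper": 1, "linear": [0, 0, 0.022], "delta_rot": [0, 0, 0]}, {"gripper": 1, "linear": [0, 0, 0.034], "delta_rot": [0, 0, 0]}, {"gripper": 1, "linear": [0, 0, 0.046], "delta_rot": [0, 0, 0]}, {"gripper": 1, "linear": [0, 0, 0.056], "delta_rot": [0, 0, 0]}, {"gripper": 1, "linear": [0, 0, 0.063], "delta_rot": [0, 0, 0]}, {"gripper": 1, "linear": [0, 0, 0.067], "delta_rot": [0, 0, 0]}, {"gripper": 1, "linear": [0, 0, 0.067], "delta_rot": [0, 0, 0]}])

```text
clock: 15.4
position: [0.4464, -0.1908, 0.1163]
ee_rot: [0.0, 0.718, 0.696, 0.0]
contact_force: [-0.5, 0.0, -2.3]
width: 0.0679
gripper_force: 51.2
```

Call:
send_rows(increments=[{"gripper": 1, "linear": [0, 0, 0], "delta_rot": [0, 0, 0]}, {"gripper": 1, "linear": [0, 0, 0], "delta_rot": [0, 0, 0]}, {"gripper": 1, "linear": [0, 0, 0], "delta_rot": [0, 0, 0]}, {"gripper": 1, "linear": [0, 0, 0], "delta_rot": [0, 0, 0]}, {"gripper": 1, "linear": [0, 0, 0], "delta_rot": [0, 0, 0]}])

```text
clock: 15.9
position: [0.446, -0.1906, 0.1156]
ee_rot: [-0.0, 0.718, 0.696, -0.0]
contact_force: [-0.2, -0.5, -1.3]
width: 0.068
gripper_force: 51.2
```

Run:
```python
from h import *
s=get_state(); p=s["position"];print(s["clock"],p,s["ee_rot"],s["qd"],s["moment"],s["contact_force"],s["width"])
d2=cam("scene");d=cam("top")
b=cv2.resize(d2["pixels"][140:260,200:300],None,fx=5,fy=5,interpolation=cv2.INTER_CUBIC)
a=cv2.resize(d["pixels"][180:280,230:365],None,fx=2.2,fy=5,interpolation=cv2.INTER_CUBIC)
a=np.pad(a,((0,100),(0,0),(0,0)))
P=np.array([[x,y,0] for x,y in [(-.0345,.072),(.0345,.072),(.0345,-.072),(-.0345,-.072)]])
R=cv2.Rodrigues(np.array([0,0,-.028]))[0]
print((proj(d2,P@R.T+[.446,-.191,.132])-[200,140])*5+2.5)
cv2.imwrite("pics/c8.png",np.hstack([b,a]))
```

```text
15.9 [ 0.44604151 -0.19060402  0.11562151] [-1.86092081e-04  7.17632883e-01  6.96421574e-01 -4.44123396e-05] [ 0.00026032 -0.00125618  0.00018603  0.0009232   0.00019367 -0.00131076] [-0.02715677 -0.02662557 -0.00807182] [-0.228182   -0.51645821 -1.29785255] 0.06798685141711502
[[209.09885413 248.86908704]
 [326.94879724 253.64257847]
 [299.46246406 406.86990513]
 [170.19522897 401.02789836]]
```

View pics/c8.png

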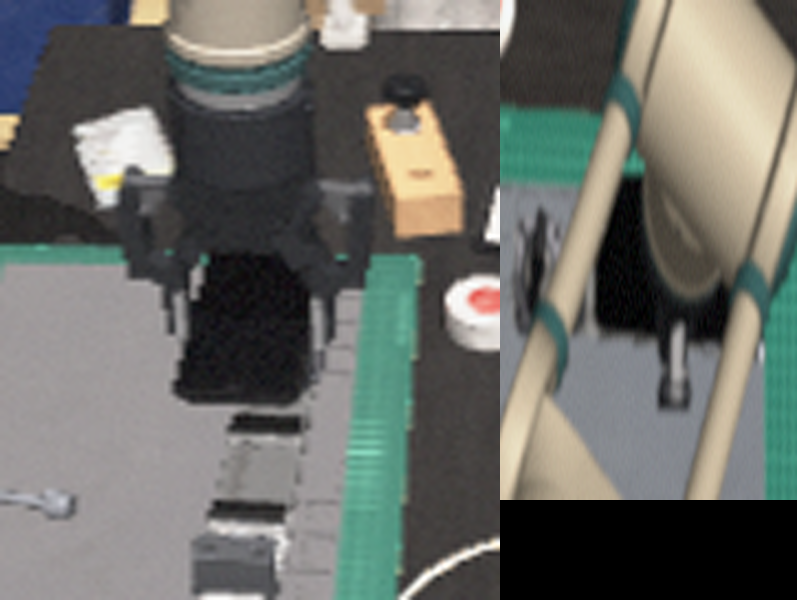

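The picture shows the phone held level: its near edge at (175,400) to (300,403) matches the level prediction. The rubber rests are bare at (265,422) and (248,512). I'm handing in.

```bash
python3 -c "
from rig import sign_off
print(sign_off())"
```

```text
the job is handed in; nothing more can be done
None
```

The job is handed in: the key is seated in the socket and turned to its stop with both jaws open, and the phone is gripped by its long sides, level and still, about 10 cm above its place in the jig, at about 16 s of the 66 s allowed; no verdict came back.

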